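# Start the misting line from the bench control board

## Robot

A 7-joint arm with a two-finger parallel gripper is mounted at the origin on the work surface. World frame = base frame: x ahead of the robot, y to its left, z up, the work surface at z = 0. Lengths are in m, angles in rad, forces in N, time in s.
With the tool pointing down it reaches from about 0.4 to 0.875 m from the base axis. Payload 19.3 kg.
Tool frame: the origin (TCP) lies on the centre line of the jaws, within the pads' length; the fingertips stand 14 mm ahead of it and the grasp point (between the pads) lies 5 mm behind it; z points along the fingers, y is the line along which they close (so a half turn about z gives the same grasp; the last joint's range is limited). The gripper opens to 85 mm and grips with 20 to 120 N. Pads are 22 mm wide; open, the fingers measure 114 mm over their backs; the gripper's body (76 mm by 85 mm) begins 54 mm behind the grasp point. The pads swing forward as they close: fully open they stand 13 mm farther back than shut.
Start: joints at [1.038, 0.521, -0.036, 1.599, 0.021, 1.021, -0.113], TCP at [0.279, -0.559, 0.245] pointing down, gripper open.
Joint ranges: [-2.91, 2.91], [-0.3, 2.13], [-1.5, 1.42], [0.17, 2.43], [-1.26, 4.41], [0.16, 1.93], [-2.52, 2.52]. Speed limits (rad/s): [1.89, 1.89, 2.39, 2.39, 3.01, 3.01, 3.01].

## Interface

Orientations are given as [roll, pitch, yaw] about the fixed x, y, z axes, in that order (R = Rz(yaw) Ry(pitch) Rx(roll)).
In Python, from workcell import bot, grab_frame, regions_of gives the robot as it stands. The module is installed in compiled form; this text tells all that it offers.
- The arm moves only by the tool play_rows, never from a script. Its argument "plan" is a list of rows, each a list of 3 entries, a list of its own where there are three numbers: the shift along the tool's x, y, z in units of 2.5 cm (1.0 is 2.5 cm), then the turn, a rotation vector about the tool's x, y, z in units of 0.15 rad (1.0 is 0.15 rad), then the closure, from -1 (fully open) to 1 (shut). In form: [[[tx, ty, tz], [rx, ry, rz], jaw], ...]. A call has 1 to 20 rows; each row shifts and turns the commanded pose from where the row before left it, along the tool's axes as they then stand; what a row does not reach is not made up. A row lasts 1/8 s, in which the tool goes at most 62.5 mm and 10.7 degrees, less where a joint would pass 70% of its speed; a pose out of reach is approached as far as the arm can. A call with a number of a shift or a turn outside -1 to 1 is refused whole. A call with a gripper value outside its range is refused whole. The fingers move at their own pace and stop on an object; "newtons" is the grip in N (left out, the last holds). Time passes only in rows, so rows that do not move let the fingers close. It gives the time, the measured TCP pose, the force, the opening and the grip force at its end, in the units of the state.
- bot.observe(): the state, without advancing time (a new reading comes with each control period).
- grab_frame(name): name is "scene" or "top" or "wrist"; returns a dict with "pixels" (420x560x3 uint8, red, green, blue), "depth" (420x560 float32, m along the optical axis (not along the pixel's ray), 0 where there is no reading), "camera_matrix" (3x3 intrinsics, pixels), "R" (3x3) and "t" (3): a world point X has camera coordinates R X + t. Camera axes: x right, y down, z forward; pixel columns grow to the right and rows downward; lengths in m; the calibration is good to about 2 mm. A picture is of the moment at which its call begins.
- bot.job_done(): hands the job in; it is judged then, once.
Trained networks look in the newest picture that a camera, given by its name, has taken for a name from the list of things; names that differ only in an ending like _2 or _b are one class to them, and where a whole thing is asked for, a point or a joint stands for the part that bears it (a point fixed in the world has none). Each returns a list of dicts, best first, with "p" (0 to 1); they miss things now and then, are a little off and sometimes report something else, mostly with a low value. They report only what shows in the picture. A call takes as long as a camera call. They do not tell look-alikes from the thing itself.
- regions_of(thing, camera): "mask" (420x560 bool, what is visible of it) and "box" ([left, top, right, bottom] in pixels, round what is visible of it).
The state is a dict: "clock": time; "qpos": joint angles; "qd": joint speeds; "joint_efforts": joint torques, N m; "position": TCP position; "tool_rot": TCP orientation; "force": force on the tool from outside, world axes, zero at the start; "moment": the same for the moment, N m; "grip_width": finger opening in m; "finger_force": force on a finger pad.
Only numpy, scipy, OpenCV 4.12 (cv2) and the standard library are available. Lean on these libraries where they do the work, as an engineer would, in place of code of your own. Each camera call takes 0.05 s, during which the arm holds its last target. There are 200 camera calls.

## Task

Start the misting line at the control board on the greenhouse bench: with the fingertips, push the big round valve plunger fully home so that it stays in, then press the raised end of the paddle rocker right over to switch the pump on, then press the square start key all the way down, keep it down for a good second and let it come up again. The order matters. Keep off the small round stop button, and do not pick up, tip over or push aside any of the things standing about; nothing needs gripping.

Things in the scene. Friction and masses are not known exactly. Their poses are not given: they have to be found in the camera images.
- board: white mounting board fixed to the bench, 300 x 360 x 20 mm (x, y, z); origin: centre of its underside, z up. On it stand, in any order, four fixed grey housings (two rows of two, 140 mm apart along its x, 170 mm along its y), each 62 x 62 x 30 mm, tops 50 mm above the bench and perhaps turned. Each has one black control at its centre: valve plunger, rocker, start key or stop button
- valve_top (a point): centre of the top of the valve plunger, a black mushroom-shaped head 44 mm across and 10 mm thick on a steel stem; the widest round control. Its top is 26 mm above its housing (76 mm above the bench) when fully out and moves with it. It is pushed straight down
- valve (a joint): travel of the valve plunger in m: 0 fully out, 0.012 fully home (then its head is 4 mm clear of the housing). It may start up to 3 mm in. It has no spring: stiff with about 3 N of friction, and stays where it is left
- rocker_raised (a point): point on the top face of the paddle rocker, 22 mm from its middle, at the end that is raised while off; moves with the paddle: 68 mm above the bench when off, 58 mm when on. The paddle is a flat black rectangle 60 mm long, 34 mm wide, 10 mm thick, tilted 0.22 rad when off; pressing this end down tilts it 0.22 rad the other way
- rocker_pivot (a point): middle of the paddle rocker, on its level hinge axis, 58 mm above the bench, fixed. The horizontal direction from here to rocker_raised is the direction from the low end to the raised end
- rocker (a joint): rocker angle in rad: 0 off, 0.44 fully over (on). It may start up to 0.05. No spring: it stays where it is left, held by about 0.035 N m of friction (2 to 4 N at the fingertip)
- key_top (a point): centre of the top of the start key, a black square key 28 x 28 mm; its top is 12 mm above its housing (62 mm above the bench) when up, and moves with it. Pressed straight down
- start_key (a joint): travel of the start key in m: 0 up, 0.006 all the way down. A spring returns it: 1.5 N to start moving, 5 N fully down
- stop_top (a point): centre of the top of the stop button, the small round black one, 18 mm across, its top 9 mm above its housing (59 mm above the bench). Not to be pressed
- stop_button (a joint): travel of the stop button in m: 0 up, 0.005 down (spring, 1.2 to 4 N). Must stay up
- pot: loose small terracotta pot, 48 mm across, 46 mm tall, standing about the middle of the board; origin at the centre of its underside
- nozzle: loose brass hose nozzle, 28 mm across, 40 mm tall, standing on the board between two housings; origin at the centre of its underside
- label_cup: loose white cup 76 mm across and 85 mm tall with wooden plant labels sticking up to 145 mm, on the bench to the left; origin at the centre of its underside
- sprayer: loose white spray bottle 76 mm across, 176 mm tall, on the bench to the left; origin at the centre of its underside
- trowel: loose hand trowel lying on the bench to the right, about 290 mm long along its x, 28 mm high; origin near the neck, on the bench
- tub: loose clear plastic tub 110 x 110 x 60 mm on the bench to the right; origin at the centre of its underside
- jar: loose amber jar 60 mm across, 80 mm tall, on the bench to the left; origin at the centre of its underside
Mind the look-alikes: they are no part of the job. Several things have the shape of the pot; the one meant has the colours described above. Leave any yellow look-alike of the tub alone.

How it is judged:
On the way, in this order (a step that is already met when the one before it is completed fails the run):
1. The valve plunger is pushed fully home (at least 10 of 12 mm) (value of joint valve above 0.01 m), for 0.2 s.
2. The rocker is pressed over to on (at least 0.36 of 0.44 rad) (value of joint valve above 0.01 m and value of joint rocker above 0.36 rad), for 0.2 s.
3. The start key is held down (at least 4.5 of 6 mm) for 0.8 s (all of step 2 and value of joint start_key above 0.0045 m), for 0.8 s.
4. The start key has come up again (value of joint start_key below 0.0015 m), for 0.2 s.
At the end, for the whole second after the job is handed in: The valve plunger is home (at least 10 of 12 mm), the rocker is over to on (at least 0.36 of 0.44 rad), the start key and the stop button are up (within 1.5 mm), and the loose things are at rest (all of step 2 and value of joint each of start_key, stop_button below 0.0015 m and linear speed of each of pot, nozzle, label_cup, sprayer, trowel, tub, jar below 0.02 m/s); the robot touches nothing.
It fails at once if The rocker is switched over before the valve plunger is home (value of joint rocker above 0.22 rad and value of joint valve below 0.009 m).
It fails at once if The start key is pressed before the pump is switched on (value of joint start_key above 0.003 m and value of joint rocker below 0.3 rad).
It fails at once if The stop button is pressed (2 mm or more) (value of joint stop_button above 0.002 m).
It fails at once if A loose thing is lifted, carried or pushed aside (more than 25 mm) (distance of any of pot, nozzle, label_cup, sprayer, trowel, tub, jar from where it was at the start of the episode above 0.025 m).
It fails at once if A standing thing is tipped (more than 0.4 rad) (angle between any of pot, nozzle, label_cup, sprayer, trowel, tub, jar's own z axis and vertical above 0.4 rad).
It also fails if it takes over 48 s, if anything falls off the work surface, if the arm or the gripper's body presses on something with over 40 N, if the wrist force passes 120 N, or if a joint passes its speed limit or range.

## Working session

There is one attempt and no reset: what is moved stays moved. The work goes in short steps, Python scripts to look and compute and a tool call to move; the robot and the scene stay as the last step left them, time stands still between calls to the robot, and variables do not carry over. Pictures are saved under pics/ and viewed, at most 10 in all, crops included, and the job is handed in when it is done.

Besides the shell and the picture viewer there is one more tool, called after "Request:" by a JSON object that holds its "op" and its "data", one argument or row to a line. play_rows: Moves the arm, as the interface text tells. Its arguments: {"type":"object","properties":{"plan":{"type":"array"},"newtons":{"type":"number"}},"required":["plan"]}

```bash
mkdir -p pics; cat > h.py <<'E'
import numpy as np, cv2
from workcell import bot, grab_frame, regions_of
def world(f,mask):
    v,u=np.nonzero(mask&(f["depth"]>0)); d=f["depth"][v,u]
    K=f["camera_matrix"]; c=np.stack([(u-K[0,2])/K[0,0]*d,(v-K[1,2])/K[1,1]*d,d])
    return (f["R"].T@(c-np.array(f["t"]).reshape(3,1))).T
def save(f,n): cv2.imwrite("pics/"+n,f["pixels"][:,:,::-1])
E
python3 - <<'E'
from h import *
np.set_printoptions(precision=4,suppress=True)
s=bot.observe(); print(s)
for c in ["top","scene"]:
    f=grab_frame(c); save(f,c+".png")
    for n in ["valve_top","rocker_raised","key_top","stop_top","pot","nozzle","board","label_cup","sprayer","jar","tub","trowel"]:
        for r in regions_of(n,c)[:3]:
            w=world(f,r["mask"])
            if len(w): print(c,n,round(r["p"],2),[int(b) for b in r["box"]],np.median(w,0),np.percentile(w,3,axis=0),np.percentile(w,97,axis=0))
E
```

```text
{'clock': 0.0, 'qpos': array([ 1.0378,  0.522 , -0.0363,  1.6   ,  0.0212,  1.0211, -0.1128]), 'qd': array([ 0.0006, -0.    ,  0.0018, -0.0008,  0.0004,  0.0018,  0.0005]), 'joint_efforts': array([ -0.0003, -92.7077,   1.9802, -36.9918,   0.0178,   0.0083,
        -0.0001]), 'position': array([ 0.2789, -0.559 ,  0.2447]), 'tool_rot': array([-3.1405,  0.0001,  0.4629]), 'force': array([-0.9111, -0.9521,  0.4745]), 'moment': array([ 0.032 , -0.0259,  0.0059]), 'finger_force': 0.0, 'grip_width': 0.08526273440677547}
top valve_top 0.5 [285, 160, 296, 176] [ 0.6384 -0.1491  0.0748] [ 0.6192 -0.1699  0.0684] [ 0.6579 -0.1309  0.0795]
top rocker_raised 0.68 [234, 184, 244, 200] [0.5421 0.0455 0.0628] [0.5157 0.0272 0.0539] [0.5675 0.0634 0.0696]
top rocker_raised 0.25 [128, 244, 151, 261] [0.3251 0.3758 0.0763] [0.2996 0.3574 0.0037] [0.3516 0.4084 0.0844]
top key_top 0.2 [231, 186, 245, 199] [0.5413 0.0456 0.0615] [0.5132 0.0272 0.0521] [0.5663 0.0638 0.0696]
top pot 0.67 [241, 243, 252, 257] [0.3435 0.0058 0.0166] [ 0.324  -0.0155 -0.0001] [0.3642 0.0248 0.0497]
top pot 0.59 [258, 176, 26
[... 2490 characters left out ...]
  0.0104] [0.745  0.1158 0.0236]
scene label_cup 0.62 [324, 109, 346, 137] [0.4261 0.3826 0.0586] [0.3857 0.3616 0.0012] [0.4553 0.4348 0.1042]
scene sprayer 0.69 [374, 100, 405, 154] [0.6142 0.4162 0.0998] [0.5761 0.4012 0.0059] [0.645  0.4464 0.1758]
scene jar 0.69 [302, 105, 320, 132] [0.337  0.3655 0.053 ] [0.3072 0.3533 0.0057] [0.3567 0.3994 0.0815]
scene tub 0.95 [202, 299, 266, 370] [ 0.633  -0.4258  0.0062] [ 0.5837 -0.4858  0.0006] [ 0.6967 -0.373   0.0601]
scene tub 0.9 [48, 293, 114, 359] [ 0.3142 -0.6346  0.0195] [ 0.2594 -0.6985  0.0007] [ 0.3956 -0.5699  0.0606]
scene trowel 0.73 [106, 251, 177, 331] [ 0.4006 -0.4775  0.0068] [ 0.2281 -0.5146  0.001 ] [ 0.486  -0.4502  0.0264]
```

```bash
python3 - <<'E'
from h import *
a=cv2.imread("pics/top.png")[130:242,200:325]; b=cv2.imread("pics/scene.png")[170:305,225:390]
a=cv2.resize(a,(520,466),interpolation=cv2.INTER_CUBIC); 
b=cv2.resize(b,(570,466),interpolation=cv2.INTER_CUBIC)
cv2.imwrite("pics/c1.png",cv2.resize(np.hstack([a,b]),(800,342)))
E
```

```text
(no output)
```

View pics/c1.png

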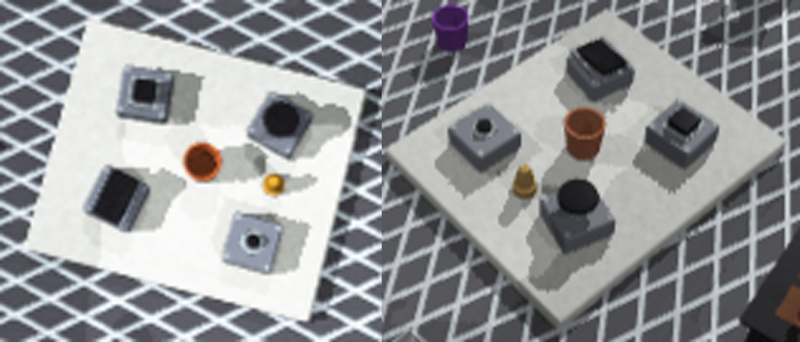

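The top crop shows the rocker at (118,195), the key at (145,90), the valve mushroom at (280,118) and the stop button at (253,240). The pot is at (202,160) and the nozzle at (273,183). Look-alikes: stop button against valve (both round; the valve is the wide one), and key against rocker (the key is the small square, the rocker the long paddle). Next I move over the board for a close check.

Request:
{"op": "play_rows", "data": {
  "plan": [
    [[0.5, -0.3, -0.3], [0, 0, 0], 1],
    [[1, -0.64, -0.3], [0, 0, 0], 1],
    [[1, -0.64, -0.3], [0, 0, 0], 1],
    [[1, -0.64, -0.3], [0, 0, 0], 1],
    [[1, -0.64, -0.3], [0, 0, 0], 1],
    [[1, -0.64, -0.3], [0, 0, 0], 1],
    [[1, -0.64, -0.3], [0, 0, 0], 1],
    [[1, -0.64, -0.3], [0, 0, 0], 1],
    [[1, -0.64, 0], [0, 0, 0], 1],
    [[1, -0.64, 0], [0, 0, 0], 1],
    [[1, -0.64, 0], [0, 0, 0], 1],
    [[1, -0.64, 0], [0, 0, 0], 1],
    [[1, -0.64, 0], [0, 0, 0], 1],
    [[1, -0.64, 0], [0, 0, 0], 1],
    [[1, -0.64, 0], [0, 0, 0], 1],
    [[1, -0.64, 0], [0, 0, 0], 1],
    [[0.8, -0.64, 0], [0, 0, 0], 1],
    [[0.5, -0.4, 0], [0, 0, 0], 1],
    [[0, 0, 0], [0, 0, 0], 1],
    [[0, 0, 0], [0, 0, 0], 1]
  ],
  "newtons": 30
}}

```text
clock: 3.8
position: [0.5323, -0.1279, 0.3054]
tool_rot: [3.141, 0.0, 0.462]
force: [0.4, 0.1, -0.4]
grip_width: -0.0
finger_force: 0.0
```

```bash
python3 - <<'E'
from h import *
np.set_printoptions(precision=4,suppress=True)
s=bot.observe(); print(s["clock"],s["position"],s["tool_rot"],s["force"],s["grip_width"])
f=grab_frame("wrist"); save(f,"w1.png"); np.savez("w1.npz",**f)
for n in ["valve_top","rocker_raised","key_top","stop_top","pot","nozzle"]:
    for r in regions_of(n,"wrist")[:3]:
        w=world(f,r["mask"])
        if len(w): print(n,round(r["p"],2),[int(b) for b in r["box"]],np.median(w,0),np.percentile(w,3,axis=0),np.percentile(w,97,axis=0))
E
```

```text
3.8 [ 0.5323 -0.1279  0.3054] [3.1412 0.0003 0.4618] [ 0.3957  0.0584 -0.3686] -4.856603592710879e-05
valve_top 0.91 [315, 89, 355, 125] [ 0.6396 -0.1508  0.0746] [ 0.6211 -0.1695  0.0725] [ 0.6576 -0.1323  0.076 ]
rocker_raised 0.97 [127, 81, 181, 136] [0.5443 0.043  0.0627] [0.5152 0.0222 0.0563] [0.5707 0.0648 0.0682]
key_top 0.91 [205, 1, 235, 30] [0.67   0.0112 0.061 ] [0.6585 0.0002 0.0534] [0.6831 0.0275 0.0626]
stop_top 0.58 [316, 86, 355, 127] [ 0.6396 -0.1506  0.0746] [ 0.6206 -0.1697  0.0499] [ 0.6588 -0.1318  0.076 ]
pot 0.88 [125, 224, 161, 265] [0.3376 0.005  0.0312] [ 0.324  -0.017   0.0034] [0.3662 0.0236 0.0461]
pot 0.6 [228, 92, 266, 131] [ 0.5864 -0.0554  0.0425] [ 0.5676 -0.0781  0.0231] [ 0.6071 -0.0381  0.0661]
nozzle 0.77 [294, 147, 308, 166] [ 0.5693 -0.143   0.0514] [ 0.5582 -0.1538  0.031 ] [ 0.5781 -0.1344  0.0597]
nozzle 0.25 [254, 194, 266, 203] [ 0.4938 -0.1213  0.0581] [ 0.4863 -0.1286  0.0556] [ 0.5013 -0.1142  0.0595]
```

View pics/w1.png

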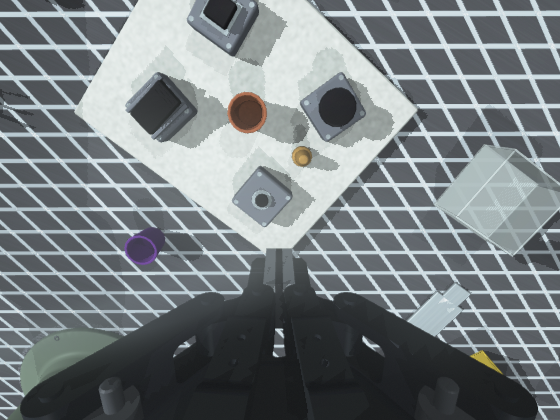

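The wrist view confirms the valve at (335,107), the rocker at (155,108), the key at (220,14), the stop at (262,200), the pot at (247,112) and the nozzle at (301,156). Next I fit the rocker's tilt.

```bash
cat > fit.py <<'E'
from h import *
np.set_printoptions(precision=4,suppress=True)
def rocker(f,cam):
    r=regions_of("rocker_raised",cam)[0]
    m=cv2.erode(r["mask"].astype(np.uint8),np.ones((3,3)))>0
    w=world(f,m); w=w[(w[:,2]>0.045)&(w[:,2]<0.075)]
    A=np.c_[w[:,:2]-w[:,:2].mean(0),np.ones(len(w))]
    k=np.linalg.lstsq(A,w[:,2],rcond=None)[0]
    v,u=np.nonzero(r["mask"]); 
    rect=cv2.minAreaRect((w[:,:2]*1000).astype(np.float32))
    g=k[:2]/np.hypot(*k[:2])
    print(cam,"rocker mean",w.mean(0),"rect",rect,"slope",np.arctan(np.hypot(*k[:2])),"up dir",g)
def toolmove(target,s=None):
    s=s or bot.observe()
    from scipy.spatial.transform import Rotation as R
    return R.from_euler("xyz",s["tool_rot"]).as_matrix().T@(np.array(target)-s["position"])/0.025
E
python3 - <<'E'
from fit import *
f=grab_frame("wrist"); rocker(f,"wrist")
print(toolmove([0.6396,-0.1505,0.105]))
E
```

```text
wrist rocker mean [0.5434 0.043  0.0628] rect ((542.1072387695312, 43.66184997558594), (31.983800888061523, 57.523250579833984), 66.26986694335938) slope 0.20254660789837414 up dir [ 0.9278 -0.3731]
[3.4111 2.7439 8.0113]
```

Request:
{"op": "play_rows", "data": {
  "plan": [
    [[0.5, 0.4, 0], [0, 0, 0], 1],
    [[0.85, 0.7, 0.3], [0, 0, 0], 1],
    [[0.85, 0.7, 0.7], [0, 0, 0], 1],
    [[0.8, 0.6, 1], [0, 0, 0], 1],
    [[0.4, 0.34, 1], [0, 0, 0], 1],
    [[0, 0, 1], [0, 0, 0], 1],
    [[0, 0, 1], [0, 0, 0], 1],
    [[0, 0, 1], [0, 0, 0], 1],
    [[0, 0, 0.7], [0, 0, 0], 1],
    [[0, 0, 0.5], [0, 0, 0], 1],
    [[0, 0, 0.3], [0, 0, 0], 1],
    [[0, 0, 0], [0, 0, 0], 1],
    [[0, 0, 0], [0, 0, 0], 1]
  ]
}}

```text
clock: 5.88
position: [0.6397, -0.1505, 0.1184]
tool_rot: [3.141, -0.001, 0.463]
force: [-0.1, -0.0, -0.3]
grip_width: 0.0005
finger_force: 0.0
```

```bash
python3 - <<'E'
from fit import *
print(bot.observe()["clock"],toolmove([0.6396,-0.1505,0.078]),bot.observe()["force"])
E
```

```text
5.875 [-0.0056 -0.0018  1.6174] [-0.1248 -0.0114 -0.3101]
```

Request:
{"op": "play_rows", "data": {
  "plan": [
    [[0, 0, 0.4], [0, 0, 0], 1],
    [[0, 0, 0.4], [0, 0, 0], 1],
    [[0, 0, 0.3], [0, 0, 0], 1],
    [[0, 0, 0.2], [0, 0, 0], 1],
    [[0, 0, 0.2], [0, 0, 0], 1],
    [[0, 0, 0.12], [0, 0, 0], 1],
    [[0, 0, 0], [0, 0, 0], 1],
    [[0, 0, 0], [0, 0, 0], 1]
  ]
}}

```text
clock: 6.88
position: [0.6394, -0.1504, 0.078]
tool_rot: [3.141, -0.0, 0.463]
force: [-6.3, 0.4, 11.9]
grip_width: -0.0002
finger_force: 6.2
```

Request:
{"op": "play_rows", "data": {
  "plan": [
    [[0, 0, 0.08], [0, 0, 0], 1],
    [[0, 0, 0], [0, 0, 0], 1],
    [[0, 0, 0], [0, 0, 0], 1]
  ]
}}

```text
clock: 7.25
position: [0.6396, -0.1504, 0.0775]
tool_rot: [3.141, -0.001, 0.463]
force: [-14.7, 2.4, 36.4]
grip_width: -0.0002
finger_force: 18.5
```

Request:
{"op": "play_rows", "data": {
  "plan": [
    [[0, 0, -0.3], [0, 0, 0], 1],
    [[0, 0, -0.8], [0, 0, 0], 1],
    [[0, 0, -1], [0, 0, 0], 1],
    [[0, 0, -1], [0, 0, 0], 1],
    [[0, 0, -0.6], [0, 0, 0], 1],
    [[0, 0, 0], [0, 0, 0], 1],
    [[0, 0, 0], [0, 0, 0], 1]
  ]
}}

```text
clock: 8.12
position: [0.639, -0.1503, 0.167]
tool_rot: [-3.141, 0.001, 0.463]
force: [-0.1, 0.2, -0.4]
grip_width: -0.0004
finger_force: 0.0
```

```bash
python3 - <<'E'
from fit import *
for c in ["wrist","scene","top"]:
    f=grab_frame(c)
    for r in regions_of("valve_top",c)[:2]:
        w=world(f,r["mask"])
        if len(w): print(c,round(r["p"],2),np.median(w,0))
print(bot.observe()["clock"],bot.observe()["position"],toolmove([0.5622,0.035,0.09]))
E
```

```text
scene 0.61 [ 0.6418 -0.1568  0.0634]
top 0.35 [0.5415 0.0443 0.0615]
8.425 [ 0.6392 -0.1503  0.1673] [ 0.554  -8.0072  3.0962]
```

Request:
{"op": "play_rows", "data": {
  "plan": [
    [[0, 0, 0], [0, 0, 0.83], 1],
    [[0, 0, 0], [0, 0, 1], 1],
    [[0, 0, 0], [0, 0, 1], 1],
    [[0, 0, 0], [0, 0, 1], 1],
    [[0, 0, 0], [0, 0, 1], 1],
    [[0, 0, 0], [0, 0, 1], 1],
    [[0, 0, 0], [0, 0, 0], 1]
  ]
}}

```text
clock: 9.3
position: [0.6394, -0.1501, 0.1676]
tool_rot: [3.141, 0.0, -0.411]
force: [-0.9, 0.3, -0.1]
grip_width: 0.0
finger_force: 0.0
```

```bash
python3 - <<'E'
from fit import *
f=grab_frame("wrist")
print([ (r["p"],r["box"]) for r in regions_of("rocker_raised","wrist")][:1]); rocker(f,"wrist")
print(bot.observe()["clock"],bot.observe()["tool_rot"],toolmove([0.564,0.034,0.09]))
E
```

```text
[]Traceback (most recent call last):
  File "<stdin>", line 3, in <module>
  File "fit.py", line 4, in rocker
    r=regions_of("rocker_raised",cam)[0]
      ~~~~~~~~~~~~~~~~~~~~~~~~~~~~~~~^^^
IndexError: list index out of range
```

Request:
{"op": "play_rows", "data": {
  "plan": [
    [[-0.41, -0.4, 0], [0, 0, 0], 1],
    [[-0.9, -0.85, 0], [0, 0, 0], 1],
    [[-0.9, -0.85, 0], [0, 0, 0], 1],
    [[-0.9, -0.85, 0], [0, 0, 0], 1],
    [[-0.9, -0.85, 0], [0, 0, 0], 1],
    [[-0.9, -0.85, 0], [0, 0, 0], 1],
    [[-0.6, -0.6, 0.1], [0, 0, 0], 1],
    [[-0.2, -0.3, 0.4], [0, 0, 0], 1],
    [[0, 0, 0.7], [0, 0, 0], 1],
    [[0, 0, 0.7], [0, 0, 0], 1],
    [[0, 0, 0.7], [0, 0, 0], 1],
    [[0, 0, 0.3], [0, 0, 0], 1],
    [[0, 0, 0], [0, 0, 0], 1],
    [[0, 0, 0], [0, 0, 0], 1]
  ]
}}

```text
clock: 11.2
position: [0.5644, 0.0339, 0.0957]
tool_rot: [-3.141, -0.001, -0.412]
force: [-0.2, 0.9, 0.4]
grip_width: -0.0002
finger_force: 0.0
```

```bash
python3 - <<'E'
from fit import *
print(bot.observe()["clock"],toolmove([0.564,0.034,0.072]),bot.observe()["force"])
f=grab_frame("top"); rocker(f,"top")
E
```

```text
11.2 [-0.0168  0.0027  0.9493] [-0.1669  0.9215  0.3948]Traceback (most recent call last):
  File "<stdin>", line 3, in <module>
  File "fit.py", line 4, in rocker
    r=regions_of("rocker_raised",cam)[0]
      ~~~~~~~~~~~~~~~~~~~~~~~~~~~~~~~^^^
IndexError: list index out of range
```

Down to TCP 0.070.

Request:
{"op": "play_rows", "data": {
  "plan": [
    [[0, 0, 0.3], [0, 0, 0], 1],
    [[0, 0, 0.25], [0, 0, 0], 1],
    [[0, 0, 0.2], [0, 0, 0], 1],
    [[0, 0, 0.15], [0, 0, 0], 1],
    [[0, 0, 0.12], [0, 0, 0], 1],
    [[0, 0, 0], [0, 0, 0], 1],
    [[0, 0, 0], [0, 0, 0], 1]
  ]
}}

```text
clock: 12.18
position: [0.5648, 0.0338, 0.0721]
tool_rot: [-3.141, -0.002, -0.412]
force: [-10.9, -2.2, 50.0]
grip_width: 0.0001
finger_force: 23.7
```

Request:
{"op": "play_rows", "data": {
  "plan": [
    [[0, 0, -0.3], [0, 0, 0], 1],
    [[0, 0, -0.8], [0, 0, 0], 1],
    [[0, 0, -1], [0, 0, 0], 1],
    [[0, 0, -1], [0, 0, 0], 1],
    [[0, 0, -0.6], [0, 0, 0], 1],
    [[-0.5, 0, 0], [0, 0, 0], 1],
    [[-1, 0, 0], [0, 0, 0], 1],
    [[-1, 0, 0], [0, 0, 0], 1],
    [[-1, 0, 0], [0, 0, 0], 1],
    [[-0.5, 0, 0], [0, 0, 0], 1],
    [[0, 0, 0], [0, 0, 0], 1]
  ]
}}

```text
clock: 13.55
position: [0.4719, 0.0742, 0.162]
tool_rot: [3.141, 0.001, -0.411]
force: [0.6, -0.1, -0.3]
grip_width: 0.0
finger_force: 0.0
```

```bash
python3 - <<'E'
from fit import *
for c in ["wrist","scene"]:
    f=grab_frame(c); save(f,"r_"+c+".png")
    for n in ["rocker_raised","key_top"]:
        for r in regions_of(n,c)[:2]:
            w=world(f,r["mask"])
            if len(w): print(c,n,round(r["p"],2),np.median(w,0),np.percentile(w,3,axis=0),np.percentile(w,97,axis=0))
    try: rocker(f,c)
    except Exception as e: print(e)
print(bot.observe()["clock"],bot.observe()["position"],toolmove([0.671,0.012,0.09]))
E
```

```text
wrist rocker_raised 0.86 [0.5431 0.044  0.062 ] [0.5155 0.0237 0.0556] [0.57   0.0648 0.0682]
wrist rocker mean [0.543  0.0441 0.0622] rect ((543.0459594726562, 44.27581024169922), (33.1082763671875, 57.79072952270508), 66.73806762695312) slope 0.21565690218431766 up dir [-0.9194  0.3932]
scene rocker_raised 0.68 [ 0.5876 -0.0582  0.0495] [ 0.5626 -0.0823  0.0197] [ 0.609  -0.0366  0.0677]
scene rocker_raised 0.52 [0.5458 0.0396 0.0616] [0.5188 0.0195 0.0533] [0.5711 0.0616 0.0685]
scene rocker mean [ 0.5884 -0.0621  0.0576] rect ((588.2340087890625, -62.24235916137695), (43.18399429321289, 44.74113082885742), 71.45182800292969) slope 0.09579767778808455 up dir [ 0.0353 -0.9994]
13.95 [0.4727 0.0737 0.1622] [ 8.2577 -0.9162  2.8887]
```

Request:
{"op": "play_rows", "data": {
  "plan": [
    [[0.5, -0.1, 0], [0, 0, 0], 1],
    [[1, -0.1, 0], [0, 0, 0], 1],
    [[1, -0.1, 0], [0, 0, 0], 1],
    [[1, -0.1, 0], [0, 0, 0], 1],
    [[1, -0.1, 0], [0, 0, 0], 1],
    [[1, -0.1, 0], [0, 0, 0], 1],
    [[1, -0.1, 0], [0, 0, 0], 1],
    [[1, -0.1, 0], [0, 0, 0], 1],
    [[0.6, -0.1, 0], [0, 0, 0], 1],
    [[0.2, 0, 0.3], [0, 0, 0], 1],
    [[0, 0, 0.7], [0, 0, 0], 1],
    [[0, 0, 0.8], [0, 0, 0], 1],
    [[0, 0, 0.5], [0, 0, 0], 1],
    [[0, 0, 0.3], [0, 0, 0], 1],
    [[0, 0, 0], [0, 0, 0], 1],
    [[0, 0, 0], [0, 0, 0], 1]
  ]
}}

```text
clock: 15.95
position: [0.6719, 0.0115, 0.0979]
tool_rot: [-3.141, -0.001, -0.412]
force: [-0.2, -0.4, 0.4]
grip_width: -0.0003
finger_force: 0.0
```

```bash
python3 - <<'E'
from fit import *
print(bot.observe()["clock"],toolmove([0.672,0.012,0.070]),bot.observe()["force"])
E
```

```text
15.95 [-0.0059 -0.0189  1.1142] [-0.1711 -0.4289  0.4292]
```

Request:
{"op": "play_rows", "data": {
  "plan": [
    [[0, 0, 0.3], [0, 0, 0], 1],
    [[0, 0, 0.3], [0, 0, 0], 1],
    [[0, 0, 0.25], [0, 0, 0], 1],
    [[0, 0, 0.15], [0, 0, 0], 1],
    [[0, 0, 0.12], [0, 0, 0], 1],
    [[0, 0, 0], [0, 0, 0], 1],
    [[0, 0, 0], [0, 0, 0], 1]
  ]
}}

```text
clock: 16.82
position: [0.6715, 0.0115, 0.07]
tool_rot: [-3.142, 0.0, -0.412]
force: [-5.6, -0.3, 13.5]
grip_width: 0.0001
finger_force: 6.6
```

Request:
{"op": "play_rows", "data": {
  "plan": [
    [[0, 0, 0.03], [0, 0, 0], 1],
    [[0, 0, 0], [0, 0, 0], 1],
    [[0, 0, 0], [0, 0, 0], 1],
    [[0, 0, 0], [0, 0, 0], 1],
    [[0, 0, 0], [0, 0, 0], 1],
    [[0, 0, 0], [0, 0, 0], 1],
    [[0, 0, 0], [0, 0, 0], 1],
    [[0, 0, 0], [0, 0, 0], 1],
    [[0, 0, 0], [0, 0, 0], 1],
    [[0, 0, 0], [0, 0, 0], 1],
    [[0, 0, 0], [0, 0, 0], 1]
  ]
}}

```text
clock: 18.2
position: [0.6716, 0.0115, 0.0698]
tool_rot: [-3.141, -0.0, -0.412]
force: [-9.6, -0.6, 22.1]
grip_width: -0.0001
finger_force: 11.1
```

Request:
{"op": "play_rows", "data": {
  "plan": [
    [[0, 0, -0.3], [0, 0, 0], 1],
    [[0, 0, -0.6], [0, 0, 0], 1],
    [[0, 0, -1], [0, 0, 0], 1],
    [[0, 0, -1], [0, 0, 0], 1],
    [[0, 0, -1], [0, 0, 0], 1],
    [[-0.5, 0, -0.5], [0, 0, 0], 1],
    [[-1, 0, 0], [0, 0, 0], 1],
    [[-1, 0, 0], [0, 0, 0], 1],
    [[-1, 0, 0], [0, 0, 0], 1],
    [[-1, 0, 0], [0, 0, 0], 1],
    [[-1, 0, 0], [0, 0, 0], 1],
    [[-0.5, 0, 0], [0, 0, 0], 1],
    [[0, 0, 0], [0, 0, 0], 1],
    [[0, 0, 0], [0, 0, 0], 1],
    [[0, 0, 0], [0, 0, 0], 1]
  ]
}}

```text
clock: 20.08
position: [0.5346, 0.0712, 0.1784]
tool_rot: [3.141, -0.0, -0.412]
force: [-0.2, 0.7, -0.7]
grip_width: 0.0001
finger_force: 0.0
```

```bash
python3 - <<'E'
from fit import *
for c in ["wrist","scene"]:
    f=grab_frame(c); save(f,"e_"+c+".png")
    for n in ["rocker_raised","key_top","valve_top","pot","nozzle"]:
        for r in regions_of(n,c)[:2]:
            w=world(f,r["mask"])
            if len(w): print(c,n,round(r["p"],2),np.median(w,0))
print(bot.observe()["clock"],bot.observe()["force"])
E
```

```text
wrist key_top 0.94 [0.6688 0.0164 0.061 ]
wrist pot 0.94 [ 0.3622 -0.0043  0.0272]
wrist pot 0.8 [ 0.5867 -0.0661  0.0501]
wrist nozzle 0.76 [ 0.5688 -0.1395  0.0411]
scene rocker_raised 0.53 [0.5454 0.0385 0.0617]
scene key_top 0.6 [ 0.587  -0.0597  0.0495]
scene key_top 0.58 [0.674  0.009  0.0607]
scene valve_top 0.45 [ 0.6417 -0.1549  0.0635]
scene pot 0.74 [ 0.3458 -0.0019  0.0317]
scene nozzle 0.73 [0.5433 0.0402 0.0613]
scene nozzle 0.65 [ 0.5723 -0.1536  0.0385]
20.675 [ 0.2424  0.1578 -0.0246]
```

View pics/e_wrist.png

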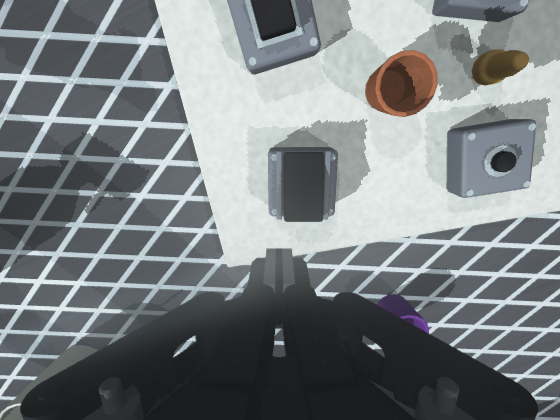

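The closing wrist picture shows the rocker over at (303,185), the key up at (278,15), and the pot (400,83), nozzle (500,66) and stop (503,160) undisturbed. The scene depth still puts the valve top at 63.5 mm, so it is home.

```bash
python3 -c "
from workcell import bot
print(bot.job_done())"
```

```text
the job is handed in; nothing more can be done
None
```

The job is handed in; no verdict came back. By my measurements the valve is home, the rocker is on, and the start key was held down for over a second and came up again; the stop button was not touched, and the pot and nozzle had not moved.

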